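Check the balance, then mix, weigh and tray the biopsy jars

ROBOT

A 6-joint arm with a two-finger parallel gripper is mounted at the origin on the work surface. World frame = base frame: x ahead of the robot, y to its left, z up, the work surface at z = 0. Lengths are in mm, angles in rad, forces in N, time in s.
With the tool pointing down it reaches from about 300 to 750 mm from the base axis. Payload 8.5 kg.
Tool frame: the origin (TCP) lies at the very end of the fingers, on their centre line; the grasp point (between the pads) lies robot.pinch_z behind it (robot.pinch_z is the distance from the TCP to the grasp point, in mm); z points along the fingers, y is the line along which they close (so a half turn about z gives the same grasp; the last joint's range is limited). The gripper opens to 88 mm and grips with 3 to 60 N. Pads are 18 mm wide; open, the fingers measure 123 mm over their backs; the gripper's body (75 mm by 187 mm) begins 45 mm behind the grasp point.
Start: joints at [1.014, 0.381, 1.297, -0, 1.464, -0.215], TCP at [184.342, 518.169, 238.748] pointing down, gripper open.
Joint ranges: [-3.11, 3.11], [-0.89, 2.33], [0.22, 2.48], [-1.42, 4.56], [0.17, 2.85], [-2.88, 2.88]. Speed limits (rad/s): [2.39, 2.39, 3.14, 3.14, 3.14, 3.14].

INTERFACE

Orientations are given as a unit quaternion [w, x, y, z].
In Python, from plant import robot, viewer gives the robot as it stands.
- The arm moves only by the tool move_arm, never from a script. Its argument "targets" is a list that holds one entry, the list of rows, each a list of 7 numbers: the shift along the world's x, y, z scaled (see below), then the turn, a rotation vector about the world's x, y, z scaled (see below), then the closure, from 0 (fully open) to 1 (shut). A call has 1 to 8 rows; each row is the pose to reach, as a shift and turn from the pose commanded when the call began; what a row does not reach only later rows make up. The controller multiplies each number of a shift by 0.8 m and each number of a turn by 0.5 rad. A row lasts 1/12 s, in which the tool goes at most 41.7 mm and 7.16 degrees, less where a joint would pass 70% of its speed; a pose out of reach is approached as far as the arm can. A call with a number of a shift or a turn outside -1 to 1 is refused whole. A call with a gripper value outside its range is refused whole. The fingers move at their own pace and stop on an object; "squeeze" is the grip in N (left out, the last holds). Time passes only in rows, so rows that repeat a pose let the fingers close. It gives the time, the measured TCP pose, the force, the opening and the grip force at its end, in the units of the state.
- robot.read_state(): the state, without advancing time (a new reading comes with each control period).
- viewer.camera(name): name is "side" or "top" or "wrist"; returns the picture (420x560x3 uint8, red, green, blue); there is no depth.
- viewer.get_calibration(name): a dict with "camera_matrix" (3x3 intrinsics, pixels), "rvec" (rotation vector, rad) and "tvec" (3), from world to camera coordinates, as OpenCV has them. Camera axes: x right, y down, z forward; pixel columns grow to the right and rows downward; lengths in mm; the calibration is good to about 2 mm. The wrist camera is an equidistant fisheye: a pixel r from the principal point sees the ray r / f radians off the axis. A picture is of the moment at which its call begins: read the wrist's pose just before it. get_calibration takes no time and is no camera call; for the wrist camera it gives the pose at the moment of the call.
- robot.close_job(): hands the job in; it is judged then, once.
The state is a dict: "time": time; "qpos": joint angles; "joint_velocities": joint speeds; "joint_efforts": joint torques, N m; "eef_pos": TCP position; "eef_rot": TCP orientation; "ft_force": force on the tool from outside, world axes, zero at the start; "moment": the same for the moment, N m; "width": opening from 0.0 (shut) to 1.0 (fully open); "gripper_force": force on a finger pad.
Only numpy, scipy, OpenCV 4.12 (cv2) and the standard library are available. Lean on these libraries where they do the work, as an engineer would, in place of code of your own. Each camera call takes 0.05 s, during which the arm holds its last target. There are 200 camera calls.

TASK

First check the balance: stand the check weight on the middle of the balance pan, let go so that it settles for a second, and put it back on its black mat. Then take the biopsy jars that are there one after another in the order green, yellow, red cap: press the jar, held upright, fully down on the middle of the touch mixer's sprung pad for about a second, stand it on the middle of the balance pan and let go so that it settles for a second, and finish by standing it upright in the white tray. Set things down gently, never driving the balance pan down to its stop, and leave the water bottle, steel bowl and tape roll where they are.

Things in the scene. Friction and masses are not known exactly. Their poses are not given: they have to be found in the camera images.
- weight: Brass check weight, 200 g: a disc 36 mm in diameter and 24 mm tall with a knob on top, 20 mm in diameter, from 24 to 54 mm above its underside. Origin at the centre of the underside, z up. Take it by the knob.
- weight_mat: Black rubber mat on which the weight lives, 80 x 80 mm, 3 mm thick, fixed. Origin at the centre of its underside; the sides lie along its x and y.
- balance: White balance, 150 mm (its x) x 140 mm (its y), housing 34 mm tall, fixed; display on its -x side. Carries a round metal pan, 110 mm in diameter, over its middle. Origin at the centre of its underside.
- pan_centre (a point): Centre of the upper face of the unloaded balance pan (marked with a dot and a ring of the jars' size), 54 mm above the table. Fixed: does not sink with the pan.
- pan (a joint): How far the balance pan has sunk, in m: 0 unloaded, 0.012 at its stop. Straight down against a spring, 800 N/m from no load: the weight sinks it 2.5 mm, a jar about 1 mm, and some 9.5 N drive it to the stop.
- mixer: Blue touch mixer, 130 mm (its x) x 120 mm (its y), housing 50 mm tall, fixed. On its middle is a round black sprung pad with an orange disc, pad 68 mm in diameter, top 72 mm above the table at rest. Origin at the centre of its underside.
- mixer_seat (a point): Centre of the mixer pad's upper face when it is fully down, 64 mm above the table (8 mm below its place at rest). Fixed to the housing. A jar's underside is here when the pad is fully down.
- mixer_pad (a joint): How far the mixer pad is pressed, in m: 0 at rest, 0.008 fully down. Straight down against a spring: starts at about 2 N, fully down at about 7 N.
- tray: White open tray, fixed, 260 mm (its x) x 120 mm (its y) outside, walls 4 mm thick and 22 mm high, floor 4 mm thick. Origin at the centre of its underside. Takes three jars in a row along its x.
- jar_green: Upright closed biopsy jar, white with a green cap: a plain cylinder 50 mm in diameter and 62 mm tall, 70 to 140 g. Origin at the centre of its underside, z up to the cap. May be absent (then None).
- jar_yellow: Upright closed biopsy jar, white with a yellow cap: a plain cylinder 50 mm in diameter and 62 mm tall, 70 to 140 g. Origin at the centre of its underside, z up to the cap. May be absent (then None).
- jar_red: Upright closed biopsy jar, white with a red cap: a plain cylinder 50 mm in diameter and 62 mm tall, 70 to 140 g. Origin at the centre of its underside, z up to the cap. May be absent (then None).
- water_bottle: Bystander: white bottle with a green band, 68 mm in diameter, 170 mm tall. Origin at the centre of its underside.
- steel_bowl: Bystander: metal bowl, 120 mm across, 45 mm tall. Origin at the centre of its underside.
- tape_roll: Bystander: white roll of tape lying flat, 84 mm in diameter, 25 mm tall. Origin at the centre of its underside.
Mind the look-alikes: they are no part of the job. Leave any blue or purple look-alike of the jar_yellow alone. Leave any blue look-alike of the weight alone.

How it is judged (in metres and radians):
On the way, in this order (a step that is already met when the one before it is completed fails the run):
1. the check weight stands released and still on the middle of the balance pan (within 10 mm) for 0.7 s (horizontal distance between weight and pan_centre below 0.01 m and contact force between weight and balance above 0.3 N and contact force between the fingers and weight below 0.05 N and angle between weight's own z axis and vertical below 0.1 rad and linear speed of weight below 0.02 m/s), for 0.7 s.
2. the check weight stands released on its black mat again (x of weight in the frame of weight_mat between -0.028 and 0.028 m and y of weight in the frame of weight_mat between -0.028 and 0.028 m and z of weight in the frame of weight_mat below 0.006 m and angle between weight's own z axis and vertical below 0.1 rad and contact force between the fingers and weight below 0.05 N and linear speed of weight below 0.02 m/s), for 0.2 s.
3. the green-capped jar, upright on the mixer pad (centres within 15 mm), holds it fully down (to 1.5 mm) for 0.6 s (horizontal distance between jar_green and mixer_seat below 0.015 m and z of jar_green in the frame of mixer_seat below 0.0015 m and angle between jar_green's own z axis and vertical below 0.2 rad), for 0.6 s.
4. the green-capped jar stands released and still on the middle of the balance pan (within 10 mm) for 0.7 s (horizontal distance between jar_green and pan_centre below 0.01 m and contact force between jar_green and balance above 0.3 N and contact force between the fingers and jar_green below 0.05 N and angle between jar_green's own z axis and vertical below 0.1 rad and linear speed of jar_green below 0.02 m/s), for 0.7 s.
5. the yellow-capped jar, upright on the mixer pad (centres within 15 mm), holds it fully down (to 1.5 mm) for 0.6 s (horizontal distance between jar_yellow and mixer_seat below 0.015 m and z of jar_yellow in the frame of mixer_seat below 0.0015 m and angle between jar_yellow's own z axis and vertical below 0.2 rad), for 0.6 s.
6. the yellow-capped jar stands released and still on the middle of the balance pan (within 10 mm) for 0.7 s (horizontal distance between jar_yellow and pan_centre below 0.01 m and contact force between jar_yellow and balance above 0.3 N and contact force between the fingers and jar_yellow below 0.05 N and angle between jar_yellow's own z axis and vertical below 0.1 rad and linear speed of jar_yellow below 0.02 m/s), for 0.7 s.
7. the red-capped jar, upright on the mixer pad (centres within 15 mm), holds it fully down (to 1.5 mm) for 0.6 s (horizontal distance between jar_red and mixer_seat below 0.015 m and z of jar_red in the frame of mixer_seat below 0.0015 m and angle between jar_red's own z axis and vertical below 0.2 rad), for 0.6 s.
8. the red-capped jar stands released and still on the middle of the balance pan (within 10 mm) for 0.7 s (horizontal distance between jar_red and pan_centre below 0.01 m and contact force between jar_red and balance above 0.3 N and contact force between the fingers and jar_red below 0.05 N and angle between jar_red's own z axis and vertical below 0.1 rad and linear speed of jar_red below 0.02 m/s), for 0.7 s.
At the end, for the whole second after the job is handed in: Every jar that is there stands upright on the floor of the white tray, and the check weight stands upright on its black mat (centre within 28 mm of the mat's along both sides), all released and still (all of step 2 and x of jar_green in the frame of tray between -0.125 and 0.125 m and y of jar_green in the frame of tray between -0.055 and 0.055 m and z of each of jar_green, jar_yellow, jar_red in the frame of tray below 0.009 m and angle between each of jar_green, jar_yellow, jar_red's own z axis and vertical below 0.1 rad and linear speed of each of jar_green, jar_yellow, jar_red below 0.02 m/s and x of jar_yellow in the frame of tray between -0.125 and 0.125 m and y of jar_yellow in the frame of tray between -0.055 and 0.055 m and x of jar_red in the frame of tray between -0.125 and 0.125 m and y of jar_red in the frame of tray between -0.055 and 0.055 m); the robot touches nothing.
It fails at once if the balance pan is driven to its stop (sunk more than 11.5 mm) (value of joint pan above 0.0115 m).
It fails at once if the water bottle, bowl or tape roll is shifted by more than 30 mm or tipped (distance of any of water_bottle, steel_bowl, tape_roll from where it was at the start of the episode above 0.03 m or angle between any of water_bottle, steel_bowl, tape_roll's own z axis and vertical above 0.4 rad).
Of jar_green, jar_yellow, jar_red only 2 to 3 are there at a start; the rules pass over those that are not, and their reading is None.
At some moment in a run one of weight, jar_green, jar_yellow, jar_red may be knocked a few centimetres aside while the robot is not near it.
It also fails if it takes over 210 s, if anything falls off the work surface, if the arm or the gripper's body presses on something with over 40 N, if the wrist force passes 120 N, or if a joint passes its speed limit or range.

## Working session

There is one attempt and no reset: what is moved stays moved. The work goes in short steps, Python scripts to look and compute and a tool call to move; the robot and the scene stay as the last step left them, time stands still between calls to the robot, and variables do not carry over. Pictures are saved under pics/ and viewed, at most 14 in all, crops included, and the job is handed in when it is done.

Besides the shell and the picture viewer there is one more tool, called after "Emit:" by a JSON object that holds its "name" and its "arguments". move_arm: Moves the arm, as the interface text tells. Shifts and turns lie within -1 to 1; 1 stands for 0.8 m of shift or 0.5 rad of turn. Its arguments: {"type":"object","properties":{"targets":{"type":"array","items":{"type":"array","items":{"type":"array","items":{"type":"number","minimum":-1,"maximum":1}}}},"squeeze":{"type":"number"}},"required":["targets"]}

```bash
mkdir -p pics; ls
python3 - <<'E'
from plant import robot, viewer
import cv2
for n in ("top","side"):
    c=viewer.get_calibration(n); print(n,c)
    cv2.imwrite(f"pics/{n}0.png",viewer.camera(n)[:,:,::-1])
print(robot.read_state(), robot.pinch_z)
E
```

```text
pics
top {'camera_matrix': array([[451.0051259 ,   0.        , 271.51778062],
       [  0.        , 451.0051259 , 205.21720173],
       [  0.        ,   0.        ,   1.        ]]), 'rvec': array([ 2.16897013, -2.01740759,  0.23885705]), 'tvec': array([ -29.15435718,  627.76711882, 1035.59013666])}
side {'camera_matrix': array([[444.35640006,   0.        , 277.79507059],
       [  0.        , 444.35640006, 207.05231809],
       [  0.        ,   0.        ,   1.        ]]), 'rvec': array([ 0.29500859, -2.65207326,  1.4863419 ]), 'tvec': array([ 601.21211702,  136.54600772, 1227.59272664])}
{'time': 0.1, 'qpos': array([ 1.01377286e+00,  3.81112810e-01,  1.29810869e+00,  4.56484383e-07,
        1.46359964e+00, -2.15294908e-01]), 'joint_velocities': array([ 1.85482874e-03, -7.38311145e-04, -1.55233101e-04, -7.69798162e-05,
       -2.26725861e-03,  7.05066589e-04]), 'joint_efforts': array([ 2.70130273e-03, -4.38646531e+01, -2.24910182e+01,  7.14341062e-02,
        3.41614033e-02, -6.99434963e-05]), 'eef_pos': array([184.18697439, 517.99450606, 238.23373313]), 'eef_rot': array([-2.31553881e-04,  1.70034099e-01,  9.85437988e-01, -5.68924612e-04]), 'ft_force': array([0.2041951 , 0.11786813, 0.10860896]), 'moment': array([ 0.02159259, -0.01035124, -0.02689005]), 'gripper_force': 0.0, 'width': 1.0003128886351151} 18.700000000000003
```

View pics/top0.png

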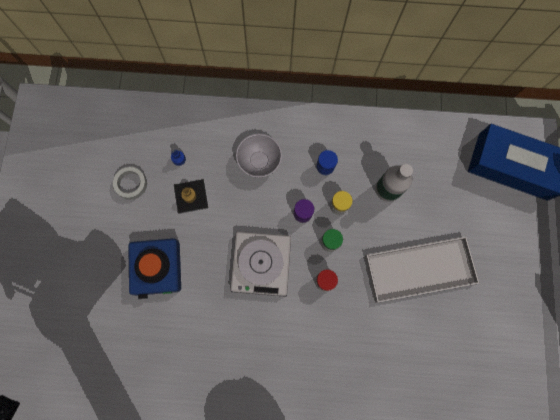

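View pics/side0.png

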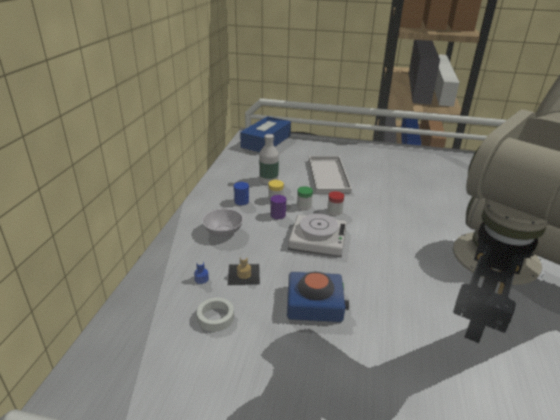

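Top picture: brass weight on its black mat at (188,195), with a blue look-alike at (178,158). The jars are green (332,239), yellow (342,201) and red (327,280), with purple (304,210) and blue (327,162) look-alikes. The pan is at (261,262), the mixer at (151,265) and the tray at (421,269).
Chosen: the brass one on the mat, plus the green, yellow and red caps. Next I check them in enlarged crops.

Run:
```python
import cv2
a=cv2.imread("pics/top0.png")
cv2.imwrite("pics/cropL.png",cv2.resize(a[150:300,120:300],None,fx=4,fy=4,interpolation=cv2.INTER_CUBIC))
cv2.imwrite("pics/cropR.png",cv2.resize(a[180:310,290:480],None,fx=4,fy=4,interpolation=cv2.INTER_CUBIC))
```

```text
(no output)
```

View pics/cropL.png

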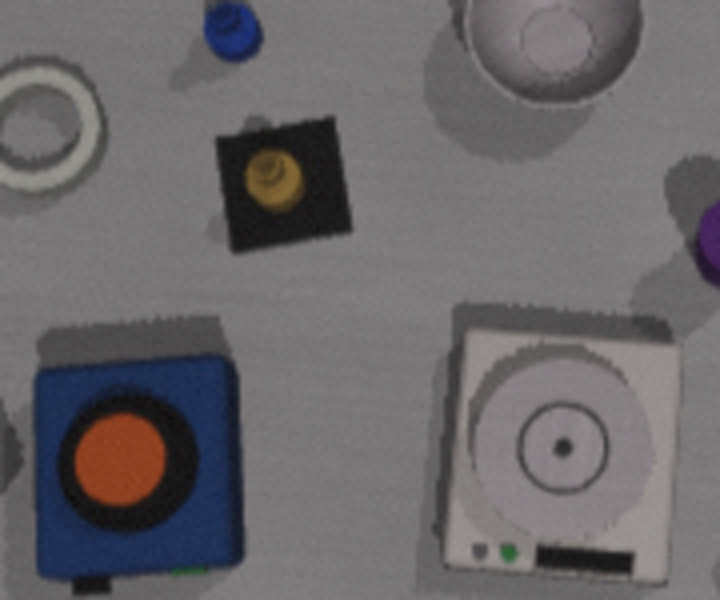

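View pics/cropR.png

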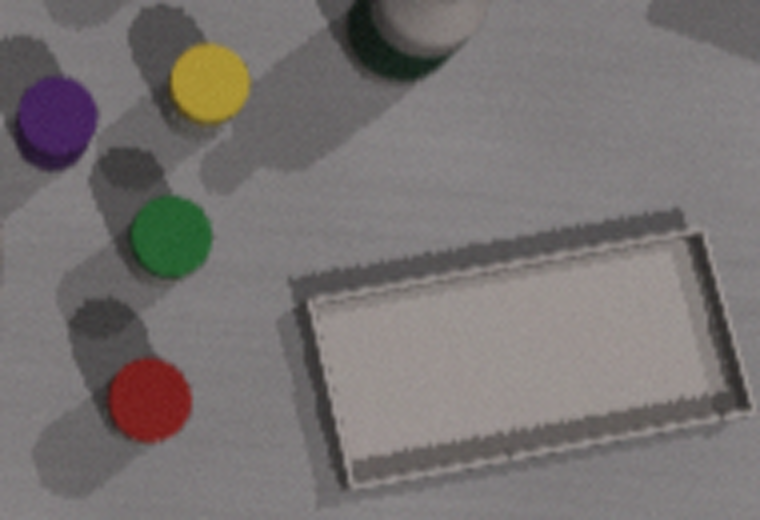

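Crops confirm the choice. In crop L the knob is at (270,167), the mat corners are (216,137) (335,116) (352,230) (232,253), the pan dot is at (563,447) and the orange disc at (120,459). In crop R green is at (172,237), yellow (210,83) and red (150,400). The tray rim corners are (307,300) (704,233) (752,411) (350,488).

```bash
cat > h.py <<'E'
import numpy as np, cv2
from plant import robot, viewer
def unproj(name,uv,z,cal=None):
    c=cal or viewer.get_calibration(name)
    R,_=cv2.Rodrigues(np.array(c["rvec"])); o=-R.T@np.array(c["tvec"])
    d=R.T@np.linalg.inv(c["camera_matrix"])@np.array([*uv,1.])
    return o+d*(z-o[2])/d[2]
def crop(uv,x0,y0,s=4): return ((uv[0]+.5)/s-.5+x0,(uv[1]+.5)/s-.5+y0)
def st():
    s=robot.read_state(); return s
E
python3 - <<'E'
from h import *
L=lambda *p:crop(p,120,150); R=lambda *p:crop(p,290,180)
P={}
for n,uv,z in [("knob",L(270,167),57),("disc",L(275,181),15),("mat1",L(216,137),3),("mat2",L(335,116),3),("mat3",L(352,230),3),("mat4",L(232,253),3),("pan",L(563,447),54),("mixer",L(120,459),72),("green",R(172,237),62),("yellow",R(210,83),62),("red",R(150,400),62),("purple",R(57,116),62),("t1",R(307,300),22),("t2",R(704,233),22),("t3",R(752,411),22),("t4",R(350,488),22),("blue",(327,157),62),("bottle",(393,190),0),("bowl",(258,156),30),("tape",(129,182),15),("bluew",(178,158),15)]:
    P[n]=unproj("top",uv,z); print(n,P[n].round(1)[:2])
print("mat",sum(P[f"mat{i}"] for i in (1,2,3,4))/4,"tray",sum(P[f"t{i}"] for i in (1,2,3,4))/4)
E
```

```text
knob [652.5 230.9]
disc [654.1 235.4]
mat1 [684.2 280.3]
mat2 [704.4 203.3]
mat3 [627.8 183.8]
mat4 [606.8 260.3]
pan [490.9  33.5]
mixer [462.7 296.2]
green [ 557.5 -138.5]
yellow [ 656.2 -158.2]
red [ 458.1 -129.4]
purple [628.2 -64.2]
t1 [ 530.5 -229.8]
t2 [ 591.3 -480. ]
t3 [ 481.5 -506.6]
t4 [ 416.8 -258.9]
blue [ 767.5 -115.6]
bottle [ 710.5 -300.7]
bowl [768.6  62. ]
tape [677.5 394.8]
bluew [752.9 274.5]
mat [655.79596485 231.93101818   3.        ] tray [ 505.02673372 -368.81937368   22.        ]
```

Emit:
{"name": "move_arm", "arguments": {"targets": [[[0.3,-0.18,-0.05,0,0,0.684,0],[0.3,-0.18,-0.05,0,0,0.684,0],[0.3,-0.18,-0.05,0,0,0.684,0],[0.3,-0.18,-0.05,0,0,0.684,0],[0.3,-0.18,-0.05,0,0,0.684,0],[0.3,-0.18,-0.05,0,0,0.684,0],[0.3,-0.18,-0.05,0,0,0.684,0],[0.3,-0.18,-0.05,0,0,0.684,0]]], "squeeze": 30}}

```text
time: 0.77
eef_pos: [429.2, 370.4, 196.9]
eef_rot: [-0.0, 0.003, 1.0, -0.001]
ft_force: [-0.2, 0.3, -0.1]
width: 1.002
gripper_force: 0.0
```

Emit:
{"name": "move_arm", "arguments": {"targets": [[[0.286,-0.178,-0.086,0,0,0,0],[0.286,-0.178,-0.086,0,0,0,0],[0.286,-0.178,-0.086,0,0,0,0],[0.286,-0.178,-0.086,0,0,0,0],[0.286,-0.178,-0.086,0,0,0,0],[0.286,-0.178,-0.086,0,0,0,0],[0.286,-0.178,-0.086,0,0,0,0],[0.286,-0.178,-0.086,0,0,0,0]]]}}

```text
time: 1.43
eef_pos: [656.0, 228.0, 126.8]
eef_rot: [-0.001, 0.002, 1.0, -0.001]
ft_force: [0.3, -0.9, -0.8]
width: 0.997
gripper_force: 0.0
```

Run:
```python
from h import *
s=st(); print(s["eef_pos"],s["eef_rot"])
c=viewer.get_calibration("wrist"); print(c)
cv2.imwrite("pics/wrist1.png",viewer.camera("wrist")[:,:,::-1])
s=st(); print(s["eef_pos"],s["qpos"])
```

```text
[656.03921554 227.96386376 126.76895652] [-1.24714687e-03  2.16999603e-03  9.99996664e-01 -6.39306257e-04]
{'camera_matrix': array([[325.1922621 ,   0.        , 285.39482025],
       [  0.        , 325.1922621 , 208.71621796],
       [  0.        ,   0.        ,   1.        ]]), 'rvec': array([-2.08080688, -2.07151602, -0.28215861]), 'tvec': array([-230.71124427, -638.40929123,  107.03206307])}
[654.17607385 229.95993947 127.78565863] [ 1.67777161e-01  7.18739018e-01  1.00875342e+00 -4.31889011e-05
  1.41683038e+00 -1.40022713e+00]
```

View pics/wrist1.png

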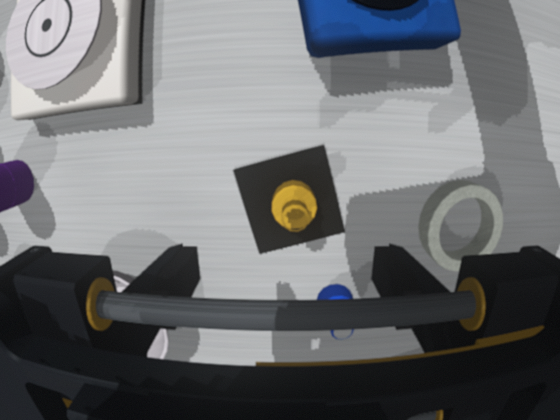

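The wrist picture shows the brass knob top at about (296,213) and the disc around (295,205). The pan dot is at (47,25), and the mat corners are (234,169) (324,146) (344,231) (260,253).

```bash
cat >> h.py <<'E'
def wun(uv,z,c):
    n=cv2.fisheye.undistortPoints(np.array([[uv]],float),c["camera_matrix"],np.zeros(4))[0,0]
    R,_=cv2.Rodrigues(np.array(c["rvec"])); o=-R.T@np.array(c["tvec"])
    d=R.T@np.array([*n,1.]); return o+d*(z-o[2])/d[2]
E
python3 - <<'E'
from h import *
c={'camera_matrix':np.array([[325.1922621,0,285.39482025],[0,325.1922621,208.71621796],[0,0,1]]),'rvec':np.array([-2.08080688,-2.07151602,-0.28215861]),'tvec':np.array([-230.71124427,-638.40929123,107.03206307])}
for uv,z in [((296,212),57),((295,204),22),((47,25),54),((234,169),3),((324,146),3),((344,231),3),((260,253),3)]: print(uv,wun(uv,z,c).round(1))
E
```

```text
(296, 212) [650.2 235.2  57. ]
(295, 204) [653.6 235.5  22. ]
(47, 25) [490.9  32.4  54. ]
(234, 169) [627.7 184.3   3. ]
(324, 146) [608.6 260.2   3. ]
(344, 231) [683.7 280.    3. ]
(260, 253) [704.3 204.5   3. ]
```

Emit:
{"name": "move_arm", "arguments": {"targets": [[[0,0.004,-0.05,0,0,0,0],[0,0.004,-0.09,0,0,0,0],[0,0.004,-0.115,0,0,0,0],[0,0.004,-0.123,0,0,0,0],[0,0.004,-0.123,0,0,0,0],[0,0.004,-0.123,0,0,0,1],[0,0.004,-0.123,0,0,0,1],[0,0.004,-0.123,0,0,0,1]]], "squeeze": 30}}

```text
time: 2.15
eef_pos: [653.8, 235.3, 33.5]
eef_rot: [0.002, -0.0, 1.0, 0.0]
ft_force: [-1.4, -0.2, 0.1]
width: 0.798
gripper_force: 0.0
```

Emit:
{"name": "move_arm", "arguments": {"targets": [[[0,0,0,0,0,0,1],[0,0,0,0,0,0,1],[0,0,0,0,0,0,1],[0,0,0,0,0,0,1],[0,0,0.02,0,0,0,1],[0,0,0.05,0,0,0,1],[0,0,0.09,0,0,0,1],[0,0,0.11,0,0,0,1]]]}}

```text
time: 2.82
eef_pos: [654.0, 235.1, 123.2]
eef_rot: [0.002, -0.0, 1.0, 0.0]
ft_force: [-0.3, 0.6, 0.9]
width: 0.188
gripper_force: 0.0
```

The fingers are slow (a full stroke takes about 1.2 s) and closed on nothing, so I retry with more time.

Emit:
{"name": "move_arm", "arguments": {"targets": [[[0,0,0,0,0,0,0.4],[0,0,0,0,0,0,0.4],[0,0,0,0,0,0,0.4],[0,0,0,0,0,0,0.4],[0,0,-0.04,0,0,0,0.4],[0,0,-0.08,0,0,0,0.4],[0,0,-0.1,0,0,0,0.4],[0,0,-0.11,0,0,0,0.4]]]}}

```text
time: 3.48
eef_pos: [651.3, 234.6, 27.2]
eef_rot: [-0.003, -0.0, 1.0, -0.001]
ft_force: [0.8, -0.0, -0.0]
width: 0.6
gripper_force: 0.0
```

Emit:
{"name": "move_arm", "arguments": {"targets": [[[0,0,0,0,0,0,0.4],[0,0,0,0,0,0,1],[0,0,0,0,0,0,1],[0,0,0,0,0,0,1],[0,0,0,0,0,0,1],[0,0,0,0,0,0,1],[0,0,0,0,0,0,1],[0,0,0,0,0,0,1]]]}}

```text
time: 4.15
eef_pos: [653.4, 234.9, 32.2]
eef_rot: [0.001, -0.0, 1.0, 0.0]
ft_force: [0.1, -1.0, 3.6]
width: 0.217
gripper_force: 30.0
```

Emit:
{"name": "move_arm", "arguments": {"targets": [[[0,0,0.02,0,0,0,1],[0,0,0.06,0,0,0,1],[-0.01,-0.02,0.1,0,0,0,1],[-0.04,-0.05,0.12,0,0,0,1],[-0.07,-0.09,0.12,0,0,0,1],[-0.1,-0.125,0.12,0,0,0,1],[-0.13,-0.16,0.12,0,0,0,1],[-0.155,-0.195,0.12,0,0,0,1]]]}}

```text
time: 4.82
eef_pos: [527.0, 78.1, 127.4]
eef_rot: [-0.0, -0.0, 1.0, 0.0]
ft_force: [0.7, -1.5, -1.9]
width: 0.216
gripper_force: 30.0
```

Emit:
{"name": "move_arm", "arguments": {"targets": [[[-0.025,-0.03,0,0,0,0,1],[-0.04,-0.05,0,0,0,0,1],[-0.0475,-0.0575,0,0,0,0,1],[-0.0475,-0.0575,0,0,0,0,1],[-0.0475,-0.0575,-0.02,0,0,0,1],[-0.0475,-0.0575,-0.03,0,0,0,1],[-0.0475,-0.0575,-0.04,0,0,0,1],[-0.0475,-0.0575,-0.04,0,0,0,1]]]}}

```text
time: 5.48
eef_pos: [490.8, 33.7, 94.0]
eef_rot: [-0.001, -0.001, 1.0, 0.0]
ft_force: [-0.8, 0.5, -1.4]
width: 0.22
gripper_force: 30.0
```

Run:
```python
from h import *
print(st()["eef_pos"])
c=viewer.get_calibration("wrist")
w=viewer.camera("wrist"); t=viewer.camera("top")
print(st()["eef_pos"],st()["ft_force"], c["rvec"],c["tvec"])
cv2.imwrite("pics/w2.png",np.hstack([cv2.resize(t[220:310,220:310],(420,420)),w[:, 100:480]])[:,:,::-1])
```

```text
[490.83542595  33.69488953  93.98255626]
[491.37188996  33.40604979  95.3514585 ] [ 0.61069518  0.53547226 -1.37805659] [-2.07679015 -2.07816251 -0.28471814] [ -33.2407419  -471.47138778  119.43424263]
```

View pics/w2.png

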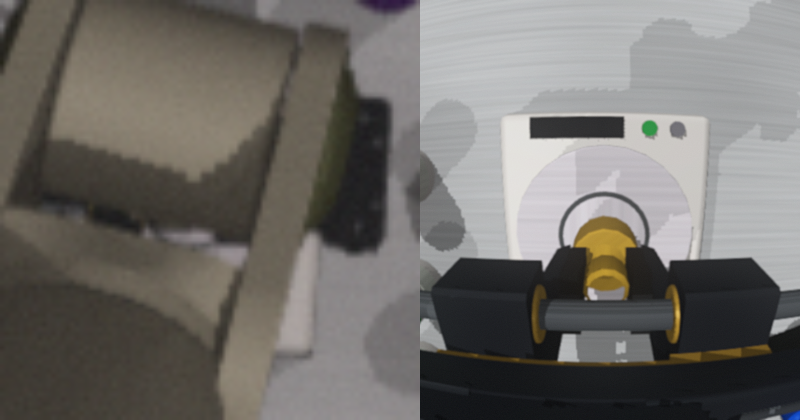

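The weight hangs upright over the pan ring, with the ring at about (605,230) in the right panel. Lowering it.

Emit:
{"name": "move_arm", "arguments": {"targets": [[[0,0,-0.006,0,0,0,1],[0,0,-0.012,0,0,0,1],[0,0,-0.016,0,0,0,1],[0,0,-0.018,0,0,0,1],[0,0,-0.019,0,0,0,1],[0,0,-0.019,0,0,0,1],[0,0,-0.019,0,0,0,0.6],[0,0,-0.019,0,0,0,0.6]]]}}

```text
time: 6.25
eef_pos: [491.3, 32.9, 80.6]
eef_rot: [0.0, -0.0, 1.0, -0.0]
ft_force: [1.5, 1.3, 0.1]
width: 0.345
gripper_force: 0.0
```

Emit:
{"name": "move_arm", "arguments": {"targets": [[[0,0,0,0,0,0,0.4],[0,0,0,0,0,0,0.4],[0,0,0,0,0,0,0.4],[0,0,0,0,0,0,0.4],[0,0,0,0,0,0,0.4],[0,0,0,0,0,0,0.4],[0,0,0,0,0,0,0.4],[0,0,0,0,0,0,0.4]]]}}

```text
time: 6.92
eef_pos: [491.1, 33.0, 80.3]
eef_rot: [-0.0, -0.0, 1.0, 0.0]
ft_force: [-0.1, 0.0, 0.3]
width: 0.6
gripper_force: 0.0
```

Emit:
{"name": "move_arm", "arguments": {"targets": [[[0,0,0,0,0,0,0.4],[0,0,0,0,0,0,0.4],[0,0,0,0,0,0,0.4],[0,0,0,0,0,0,0.4],[0,0,0,0,0,0,0.4],[0,0,0,0,0,0,0.4],[0,0,0,0,0,0,0.4],[0,0,0,0,0,0,0.4]]]}}

```text
time: 7.58
eef_pos: [491.1, 33.0, 80.4]
eef_rot: [-0.0, -0.0, 1.0, 0.0]
ft_force: [-0.4, 0.3, 0.3]
width: 0.604
gripper_force: 0.0
```

Run:
```python
from h import *
c=viewer.get_calibration("wrist"); w=viewer.camera("wrist"); print(st()["eef_pos"],c["rvec"],c["tvec"])
cv2.imwrite("pics/w3.png",cv2.resize(w[120:330,180:400],None,fx=2.5,fy=2.5)[:,:,::-1])
```

```text
[491.11316934  32.97091577  80.32250036] [-2.07564948 -2.07542904 -0.28670645] [ -32.85213541 -467.95072058  104.84254419]
```

View pics/w3.png

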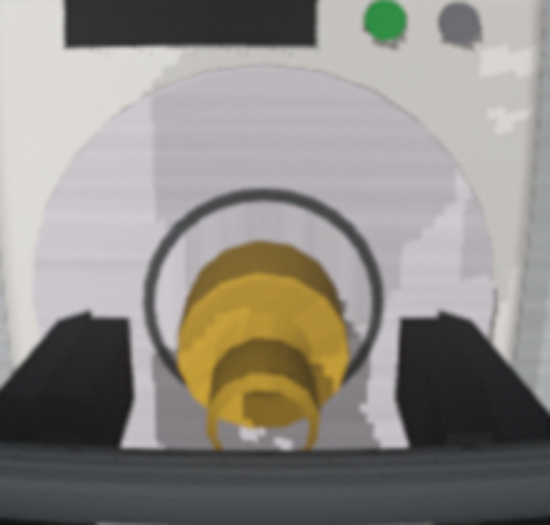

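The weight stands released inside the ring, about 4 mm off centre (ring centre about (264,300), base edge about (264,240)). Taking it back to the mat.

Emit:
{"name": "move_arm", "arguments": {"targets": [[[0,0,0,0,0,0,1],[0,0,0,0,0,0,1],[0,0,0,0,0,0,1],[0,0,0,0,0,0,1],[0,0,0,0,0,0,1],[0,0,0,0,0,0,1],[0,0,0,0,0,0,1],[0,0,0.02,0,0,0,1]]]}}

```text
time: 8.3
eef_pos: [489.8, 33.1, 94.4]
eef_rot: [-0.003, -0.0, 1.0, 0.0]
ft_force: [-0.3, -0.4, -2.8]
width: 0.216
gripper_force: 30.0
```

Emit:
{"name": "move_arm", "arguments": {"targets": [[[0,0,0.03,0,0,0,1],[0.02,0.03,0.04,0,0,0,1],[0.05,0.06,0.04,0,0,0,1],[0.08,0.1,0.04,0,0,0,1],[0.11,0.135,0.04,0,0,0,1],[0.14,0.17,0.04,0,0,0,1],[0.17,0.21,0.04,0,0,0,1],[0.19,0.235,0.04,0,0,0,1]]]}}

```text
time: 8.97
eef_pos: [644.1, 223.9, 127.5]
eef_rot: [-0.0, -0.001, 1.0, 0.0]
ft_force: [-0.0, 0.2, -2.0]
width: 0.215
gripper_force: 30.0
```

Emit:
{"name": "move_arm", "arguments": {"targets": [[[0.014,0.013,-0.02,0,0,0,1],[0.014,0.013,-0.06,0,0,0,1],[0.014,0.013,-0.09,0,0,0,1],[0.014,0.013,-0.105,0,0,0,1],[0.014,0.013,-0.113,0,0,0,1],[0.014,0.013,-0.118,0,0,0,1],[0.014,0.013,-0.12,0,0,0,1],[0.014,0.013,-0.121,0,0,0,1]]]}}

```text
time: 9.63
eef_pos: [654.9, 231.3, 32.7]
eef_rot: [0.001, 0.0, 1.0, 0.0]
ft_force: [0.6, 0.9, -2.5]
width: 0.216
gripper_force: 30.0
```

Emit:
{"name": "move_arm", "arguments": {"targets": [[[0,0,0,0,0,0,1],[0,0,0,0,0,0,0.5],[0,0,0,0,0,0,0.3],[0,0,0,0,0,0,0.3],[0,0,0,0,0,0,0.3],[0,0,0,0,0,0,0.2],[0,0,0.01,0,0,0,0.2],[0,0,0.04,0,0,0,0.2]]]}}

```text
time: 10.3
eef_pos: [652.8, 231.0, 61.0]
eef_rot: [-0.003, -0.0, 1.0, -0.001]
ft_force: [0.5, -0.6, 0.1]
width: 0.725
gripper_force: 0.0
```

Emit:
{"name": "move_arm", "arguments": {"targets": [[[0,0,0.05,0,0,0,0.2],[-0.02,-0.04,0.09,0,0,0,0.2],[-0.03,-0.08,0.1,0,0,0,0.2],[-0.05,-0.13,0.1,0,0,0,0.2],[-0.06,-0.18,0.1,0,0,0,0.2],[-0.07,-0.22,0.1,0,0,0,0.2],[-0.09,-0.26,0.1,0,0,0,0.2],[-0.1,-0.3,0.1,0,0,0,0.2]]]}}

```text
time: 10.97
eef_pos: [573.0, -10.0, 144.4]
eef_rot: [0.0, -0.0, 1.0, -0.0]
ft_force: [1.2, -0.5, 0.1]
width: 0.799
gripper_force: 0.0
```

Run:
```python
from h import *
print(st()["eef_pos"])
w=viewer.camera("top")
cv2.imwrite("pics/t4.png",cv2.resize(w[140:310,120:410],None,fx=2.7,fy=2.7)[:,:,::-1])
```

```text
[572.97012825  -9.99867188 144.37923054]
```

View pics/t4.png

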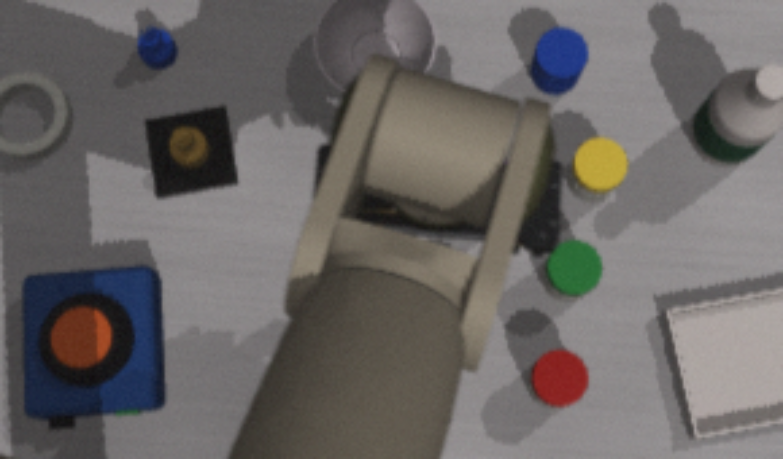

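The weight is back on its mat at (188,146). Green (574,268), yellow (600,164) and red (560,377) have not moved. On to green.

Emit:
{"name": "move_arm", "arguments": {"targets": [[[-0.01,-0.05,0,0,0,0,0.2],[-0.015,-0.1,0,0,0,0,0.2],[-0.021,-0.14,0,0,0,0,0.2],[-0.021,-0.163,0,0,0,0,0.2],[-0.021,-0.163,-0.01,0,0,0,0.2],[-0.021,-0.163,-0.04,0,0,0,0.2],[-0.021,-0.163,-0.04,0,0,0,0.2],[-0.021,-0.163,-0.04,0,0,0,0.2]]]}}

```text
time: 11.68
eef_pos: [557.2, -137.9, 111.1]
eef_rot: [-0.001, -0.0, 1.0, 0.001]
ft_force: [-0.8, 0.2, 0.4]
width: 0.802
gripper_force: 0.0
```

Run:
```python
from h import *
c=viewer.get_calibration("wrist"); w=viewer.camera("wrist"); print(st()["eef_pos"])
m=cv2.inRange(cv2.cvtColor(w,cv2.COLOR_RGB2HSV),(50,90,40),(85,255,255))
n,l,s,ce=cv2.connectedComponentsWithStats(m)
for i in np.argsort(-s[1:,4])[:3]+1: print(s[i],ce[i],wun(ce[i],62,c).round(1))
cv2.imwrite("pics/w5.png",w[:,:,::-1])
```

```text
[ 557.72522235 -138.13112955  112.00706886]
[ 246  192   76   76 4572] [283.55774278 229.71391076] [ 557.1 -139.2   62. ]
[523  59   8  11  67] [526.80597015  64.1641791 ] [433.7  38.   62. ]
```

View pics/w5.png

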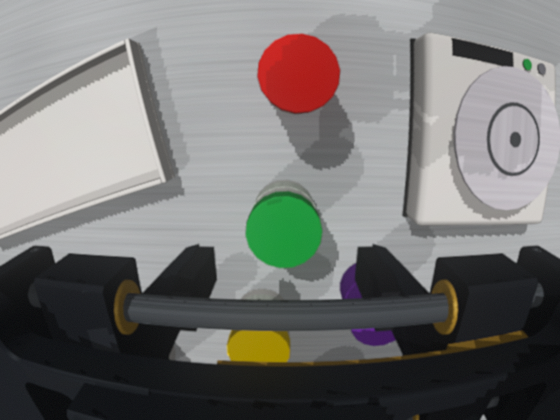

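Wrist view: the green cap is between the fingers at (284,230). The purple jar at (370,300) is clear of them.

Emit:
{"name": "move_arm", "arguments": {"targets": [[[0,0,-0.04,0,0,0,0.2],[0,0,-0.08,0,0,0,0.2],[0,0,-0.097,0,0,0,0.2],[0,0,-0.1015,0,0,0,0.2],[0,0,-0.1015,0,0,0,0.2],[0,0,-0.1015,0,0,0,1],[0,0,-0.1015,0,0,0,1],[0,0,-0.1015,0,0,0,1]]], "squeeze": 30}}

```text
time: 12.4
eef_pos: [558.2, -139.2, 31.7]
eef_rot: [0.001, -0.0, 1.0, -0.001]
ft_force: [-1.1, -0.6, -0.7]
width: 0.596
gripper_force: 0.0
```

Emit:
{"name": "move_arm", "arguments": {"targets": [[[0,0,0,0,0,0,1],[0,0,0,0,0,0,1],[0,0,0,0,0,0,1],[0,0,0,0,0,0,1],[0,0,0.02,0,0,0,1],[0,0,0.06,0,0,0,1],[0,0,0.1,0,0,0,1],[0,0,0.13,0,0,0,1]]]}}

```text
time: 13.07
eef_pos: [557.8, -139.2, 136.9]
eef_rot: [0.001, -0.0, 1.0, -0.0]
ft_force: [-0.6, -0.7, -0.9]
width: 0.556
gripper_force: 30.0
```

Emit:
{"name": "move_arm", "arguments": {"targets": [[[-0.006,0.03,0,0,0,0,1],[-0.018,0.08,0,0,0,0,1],[-0.028,0.13,0,0,0,0,1],[-0.039,0.18,0,0,0,0,1],[-0.05,0.23,0,0,0,0,1],[-0.061,0.28,0,0,0,0,1],[-0.072,0.33,0,0,0,0,1],[-0.083,0.38,0,0,0,0,1]]]}}

```text
time: 13.73
eef_pos: [490.3, 166.7, 134.7]
eef_rot: [0.0, 0.0, 1.0, 0.0]
ft_force: [1.7, 0.2, -0.4]
width: 0.563
gripper_force: 30.0
```

Emit:
{"name": "move_arm", "arguments": {"targets": [[[-0.01,0.05,0,0,0,0,1],[-0.02,0.1,0,0,0,0,1],[-0.03,0.14,0,0,0,0,1],[-0.035,0.158,0,0,0,0,1],[-0.035,0.1635,0,0,0,0,1],[-0.035,0.1635,0,0,0,0,1],[-0.035,0.1635,-0.01,0,0,0,1],[-0.035,0.1635,-0.02,0,0,0,1]]]}}

```text
time: 14.4
eef_pos: [463.7, 294.6, 118.0]
eef_rot: [0.0, 0.001, 1.0, 0.0]
ft_force: [0.3, 0.7, -0.7]
width: 0.56
gripper_force: 30.0
```

Run:
```python
from h import *
c=viewer.get_calibration("wrist"); w=viewer.camera("wrist"); print(st()["eef_pos"])
t=viewer.camera("side")
cv2.imwrite("pics/w6.png",np.hstack([w[:,60:480],cv2.resize(t[230:350,250:350],(350,420))])[:,:,::-1])
```

```text
[462.89530538 294.20339734 116.0616593 ]
```

View pics/w6.png

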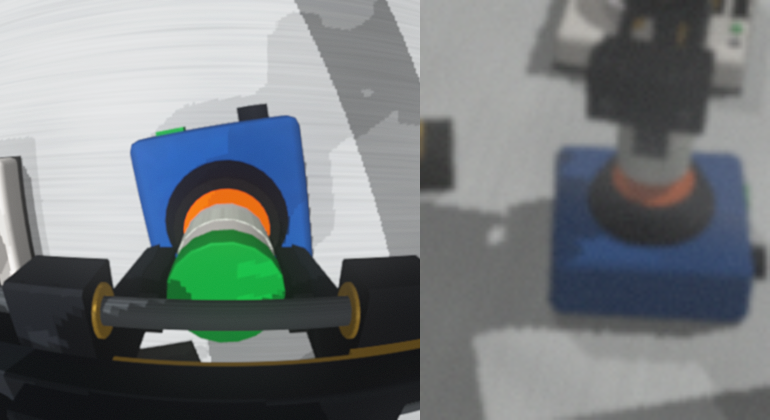

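The jar hangs upright centred on the pad: orange disc around (227,220) with the jar in its middle. Pressing down.

Emit:
{"name": "move_arm", "arguments": {"targets": [[[0,0,-0.01,0,0,0,1],[0,0,-0.018,0,0,0,1],[0,0,-0.023,0,0,0,1],[0,0,-0.026,0,0,0,1],[0,0,-0.029,0,0,0,1],[0,0,-0.0305,0,0,0,1],[0,0,-0.0305,0,0,0,1],[0,0,-0.0305,0,0,0,1]]]}}

```text
time: 15.17
eef_pos: [463.5, 295.3, 95.4]
eef_rot: [0.001, -0.0, 1.0, -0.0]
ft_force: [-2.9, -4.7, 13.2]
width: 0.559
gripper_force: 30.0
```

Emit:
{"name": "move_arm", "arguments": {"targets": [[[0,0,-0.001,0,0,0,1],[0,0,-0.001,0,0,0,1],[0,0,-0.001,0,0,0,1],[0,0,-0.001,0,0,0,1],[0,0,-0.001,0,0,0,1],[0,0,-0.001,0,0,0,1],[0,0,-0.001,0,0,0,1],[0,0,-0.001,0,0,0,1]]]}}

```text
time: 15.83
eef_pos: [463.6, 295.3, 95.3]
eef_rot: [0.001, -0.0, 1.0, -0.0]
ft_force: [-5.0, -6.0, 19.6]
width: 0.557
gripper_force: 30.0
```

Run:
```python
from h import *
s=st(); print(s["eef_pos"],s["ft_force"])
```

```text
[463.60418918 295.33854098  95.33379438] [-5.0246786  -5.97487089 19.59644922]
```

Emit:
{"name": "move_arm", "arguments": {"targets": [[[0,0,0,0,0,0,1],[0,0,0,0,0,0,1],[0,0,0,0,0,0,1],[0,0,0,0,0,0,1],[0,0,0.015,0,0,0,1],[0,0,0.04,0,0,0,1],[0.005,-0.03,0.045,0,0,0,1],[0.01,-0.08,0.045,0,0,0,1]]]}}

```text
time: 16.5
eef_pos: [471.6, 233.4, 130.4]
eef_rot: [0.002, -0.002, 1.0, 0.001]
ft_force: [1.0, 0.6, -1.6]
width: 0.559
gripper_force: 30.0
```

Emit:
{"name": "move_arm", "arguments": {"targets": [[[0.006,-0.05,0,0,0,0,1],[0.012,-0.1,0,0,0,0,1],[0.017,-0.15,0,0,0,0,1],[0.022,-0.2,0,0,0,0,1],[0.025,-0.235,0,0,0,0,1],[0.025,-0.248,0,0,0,0,1],[0.025,-0.249,0,0,0,0,1],[0.025,-0.249,-0.02,0,0,0,1]]]}}

```text
time: 17.17
eef_pos: [492.3, 32.8, 114.9]
eef_rot: [0.002, 0.0, 1.0, -0.0]
ft_force: [0.5, -0.5, -1.0]
width: 0.559
gripper_force: 30.0
```

Emit:
{"name": "move_arm", "arguments": {"targets": [[[0,0,-0.01,0,0,0,1],[0,0,-0.02,0,0,0,1],[0,0,-0.027,0,0,0,1],[0,0,-0.031,0,0,0,1],[0,0,-0.034,0,0,0,1],[0,0,-0.036,0,0,0,1],[0,0,-0.036,0,0,0,1],[0,0,-0.036,0,0,0,1]]]}}

```text
time: 17.83
eef_pos: [491.3, 32.7, 84.6]
eef_rot: [0.0, -0.0, 1.0, 0.0]
ft_force: [-0.5, 0.3, 0.6]
width: 0.557
gripper_force: 30.0
```

Emit:
{"name": "move_arm", "arguments": {"targets": [[[0,0,0,0,0,0,0.3],[0,0,0,0,0,0,0.2],[0,0,0,0,0,0,0.2],[0,0,0,0,0,0,0.2],[0,0,0,0,0,0,0.2],[0,0,0,0,0,0,0.2],[0,0,0,0,0,0,0.2],[0,0,0,0,0,0,0.2]]]}}

```text
time: 18.5
eef_pos: [491.1, 32.5, 84.3]
eef_rot: [-0.0, -0.0, 1.0, -0.0]
ft_force: [-0.5, 0.1, -0.3]
width: 0.795
gripper_force: 0.0
```

Emit:
{"name": "move_arm", "arguments": {"targets": [[[0,0,0,0,0,0,0.2],[0,0,0,0,0,0,0.2],[0,0,0,0,0,0,0.2],[0,0,0,0,0,0,0.2],[0,0,0,0,0,0,0.2],[0,0,0,0,0,0,0.2],[0,0,0,0,0,0,0.2],[0,0,0,0,0,0,0.2]]]}}

```text
time: 19.17
eef_pos: [491.2, 32.6, 84.4]
eef_rot: [0.0, -0.0, 1.0, -0.0]
ft_force: [0.4, 0.3, 0.1]
width: 0.795
gripper_force: 0.0
```

Run:
```python
from h import *
c=viewer.get_calibration("wrist"); w=viewer.camera("wrist"); print(st()["eef_pos"])
cv2.imwrite("pics/w7.png",w[:,:,::-1])
```

```text
[491.13441335  32.5871641   84.34651507]
```

View pics/w7.png

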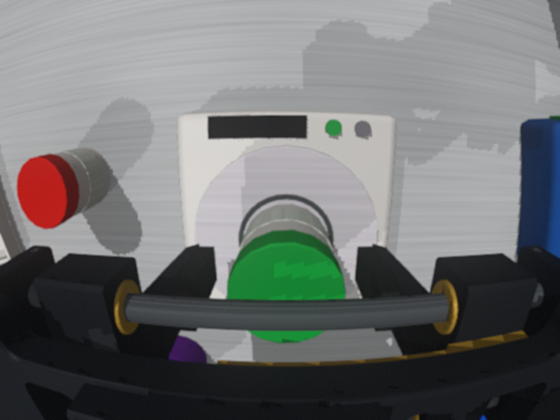

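Run:
```python
from h import *
c=viewer.get_calibration("wrist")
for uv in [(285,197),(285,205)]: print(wun(uv,53,c).round(1))
```

```text
[465.4  32.2  53. ]
[470.1  32.2  53. ]
```

The green jar stands released on the ring: ring top at (285,197), jar foot at (285,205), about 4 mm off in +x, which is fine. Next it goes into the far slot of the tray, with the gripper turned across the tray.

Emit:
{"name": "move_arm", "arguments": {"targets": [[[0,0,0,0,0,0,1],[0,0,0,0,0,0,1],[0,0,0,0,0,0,1],[0,0,0,0,0,0,1],[0,0,0,0,0,0,1],[0,0,0,0,0,0,1],[0,0,0.02,0,0,0,1],[0,0,0.05,0,0,0,1]]]}}

```text
time: 19.88
eef_pos: [490.0, 32.7, 123.2]
eef_rot: [-0.002, -0.0, 1.0, 0.0]
ft_force: [0.6, -0.1, -0.6]
width: 0.56
gripper_force: 30.0
```

Emit:
{"name": "move_arm", "arguments": {"targets": [[[0,-0.02,0.03,0,0,-0.1,1],[0.002,-0.06,0.03,0,0,-0.2,1],[0.005,-0.1,0.03,0,0,-0.35,1],[0.01,-0.14,0.03,0,0,-0.5,1],[0.012,-0.18,0.03,0,0,-0.6,1],[0.015,-0.22,0.03,0,0,-0.7,1],[0.018,-0.26,0.03,0,0,-0.8,1],[0.02,-0.3,0.03,0,0,-0.9,1]]]}}

```text
time: 20.55
eef_pos: [506.9, -209.0, 148.2]
eef_rot: [-0.0, 0.224, 0.975, 0.0]
ft_force: [1.4, 0.6, -0.7]
width: 0.562
gripper_force: 30.0
```

Emit:
{"name": "move_arm", "arguments": {"targets": [[[0.002,-0.04,0,0,0,-0.1,1],[0.005,-0.08,0,0,0,-0.2,1],[0.007,-0.12,0,0,0,-0.35,1],[0.01,-0.16,0,0,0,-0.5,1],[0.012,-0.2,0,0,0,-0.6,1],[0.015,-0.24,0,0,0,-0.7,1],[0.018,-0.275,0,0,0,-0.8,1],[0.02,-0.2935,0,0,0,-0.9,1]]]}}

```text
time: 21.22
eef_pos: [522.5, -445.3, 147.6]
eef_rot: [-0.0, 0.437, 0.9, -0.0]
ft_force: [-0.4, 0.4, -0.2]
width: 0.559
gripper_force: 30.0
```

Emit:
{"name": "move_arm", "arguments": {"targets": [[[0,0,0,0,0,-0.2,1],[0,0,0,0,0,-0.4,1],[0,0,0,0,0,-0.6,1],[0,0,0,0,0,-0.8,1],[0,0,-0.02,0,0,-0.86,1],[0,0,-0.05,0,0,-0.86,1],[0,0,-0.07,0,0,-0.86,1],[0,0,-0.08,0,0,-0.86,1]]]}}

```text
time: 21.88
eef_pos: [522.4, -441.4, 81.6]
eef_rot: [-0.002, 0.617, 0.787, 0.0]
ft_force: [0.3, 0.3, 0.1]
width: 0.556
gripper_force: 30.0
```

Run:
```python
from h import *
w=viewer.camera("wrist"); print(st()["eef_pos"])
t=viewer.camera("top")
cv2.imwrite("pics/w8.png",np.hstack([w[60:,80:480],cv2.resize(t[190:310,290:480],(570,360))[:,:400]])[:,:,::-1])
```

```text
[ 522.30466616 -441.33754135   81.06322793]
```

Emit:
{"name": "move_arm", "arguments": {"targets": [[[0,0,-0.02,0,0,0,1],[0,0,-0.04,0,0,0,1],[0,0,-0.05,0,0,0,1],[0,0,-0.056,0,0,0,1],[0,0,-0.059,0,0,0,1],[0,0,-0.0605,0,0,0,1],[0,0,-0.061,0,0,0,1],[0,0,-0.061,0,0,0,1]]]}}

```text
time: 22.65
eef_pos: [523.4, -442.5, 36.3]
eef_rot: [0.001, 0.617, 0.787, -0.0]
ft_force: [0.1, 0.0, -0.6]
width: 0.559
gripper_force: 30.0
```

Emit:
{"name": "move_arm", "arguments": {"targets": [[[0,0,0,0,0,0,0.3],[0,0,0,0,0,0,0.2],[0,0,0,0,0,0,0.2],[0,0,0,0,0,0,0.2],[0,0,0,0,0,0,0.2],[0,0,0.02,0,0,0,0.2],[0,0,0.06,0,0,0,0.2],[0,0,0.1,0,0,0,0.2]]]}}

```text
time: 23.32
eef_pos: [522.7, -441.8, 115.5]
eef_rot: [-0.001, 0.617, 0.787, 0.0]
ft_force: [-0.2, -0.5, 0.3]
width: 0.801
gripper_force: 0.0
```

Emit:
{"name": "move_arm", "arguments": {"targets": [[[0,0.02,0.04,0,0,0,0.2],[0,0.07,0.045,0,0,0,0.2],[0.005,0.12,0.045,0,0,0,0.2],[0.015,0.17,0.045,0,0,0,0.2],[0.03,0.215,0.045,0,0,0,0.2],[0.05,0.26,0.045,0,0,0,0.2],[0.08,0.295,0.045,0,0,0,0.2],[0.11,0.33,0.045,0,0,0,0.2]]]}}

```text
time: 23.98
eef_pos: [611.7, -176.3, 152.1]
eef_rot: [0.0, 0.617, 0.787, 0.0]
ft_force: [0.0, 0.3, 0.9]
width: 0.803
gripper_force: 0.0
```

Emit:
{"name": "move_arm", "arguments": {"targets": [[[0.03,0.015,0,0,0,0,0.2],[0.05,0.0245,0,0,0,0,0.2],[0.0565,0.0245,0,0,0,0,0.2],[0.0565,0.0245,-0.02,0,0,0,0.2],[0.0565,0.0245,-0.05,0,0,0,0.2],[0.0565,0.0245,-0.05,0,0,0,0.2],[0.0565,0.0245,-0.05,0,0,0,0.2],[0.0565,0.0245,-0.05,0,0,0,0.2]]]}}

```text
time: 24.65
eef_pos: [656.4, -159.4, 112.8]
eef_rot: [0.001, 0.617, 0.787, 0.0]
ft_force: [0.8, 1.0, -0.2]
width: 0.799
gripper_force: 0.0
```

```bash
cat >> h.py <<'E'
HSV={"green":[(50,90,40),(85,255,255)],"yellow":[(20,110,80),(35,255,255)],"red":[(0,120,60),(6,255,255)]}
def cap(img,col):
    m=cv2.inRange(cv2.cvtColor(img,cv2.COLOR_RGB2HSV),*HSV[col])
    n,l,s,ce=cv2.connectedComponentsWithStats(m)
    return [(s[i],ce[i]) for i in np.argsort(-s[1:,4])[:2]+1]
E
python3 - <<'E'
from h import *
c=viewer.get_calibration("wrist"); w=viewer.camera("wrist"); print(st()["eef_pos"])
for s,u in cap(w,"yellow"): print(s,u,wun(u,62,c).round(1))
t=viewer.camera("top")
for k,z in (("green",66),("yellow",62),("red",62)):
    for s,u in cap(t,k): print(k,s,u.round(1),unproj("top",u,z).round(1))
cv2.imwrite("pics/w9.png",w[:,:,::-1]); cv2.imwrite("pics/t9.png",t[:,:,::-1])
E
```

```text
[ 656.61624173 -159.33585551  113.15461202]
[ 249  188   76   77 4579] [286.70954357 225.98165538] [ 657.2 -157.1   62. ]
[394 332 132  27 539] [475.66048237 343.55102041] [ 849.  -227.4   62. ]
green [447 252  22  20 348] [457.6 261.9] [ 522.7 -440.3   66. ]
green [393 195   4   4   6] [394.5 196.3] [ 675.  -287.4   66. ]
yellow [193 194   3   3   4] [193.8 195.2] [642.5 212.2  62. ]
yellow [191 196   1   2   2] [191.  196.5] [638.8 218.7  62. ]
red [155 254   1   1   1] [155. 254.] [489.4 289.3  62. ]
red [144 275   1   1   1] [144. 275.] [437.4 309.   62. ]
```

Emit:
{"name": "move_arm", "arguments": {"targets": [[[0.001,0.001,-0.04,0,0,0,0.2],[0.001,0.001,-0.08,0,0,0,0.2],[0.001,0.001,-0.097,0,0,0,0.2],[0.001,0.001,-0.1015,0,0,0,0.2],[0.001,0.001,-0.1015,0,0,0,0.2],[0.001,0.001,-0.1015,0,0,0,1],[0.001,0.001,-0.1015,0,0,0,1],[0.001,0.001,-0.1015,0,0,0,1]]]}}

```text
time: 25.42
eef_pos: [657.8, -158.1, 32.0]
eef_rot: [0.001, 0.617, 0.787, 0.0]
ft_force: [0.0, -0.4, 0.7]
width: 0.592
gripper_force: 0.0
```

Emit:
{"name": "move_arm", "arguments": {"targets": [[[0,0,0,0,0,0,1],[0,0,0,0,0,0,1],[0,0,0,0,0,0,1],[0,0,0,0,0,0,1],[0,0,0.02,0,0,0,1],[0,0,0.06,0,0,0,1],[0,0,0.1,0,0,0,1],[0,0,0.13,0,0,0,1]]]}}

```text
time: 26.08
eef_pos: [657.4, -157.9, 137.0]
eef_rot: [0.001, 0.617, 0.787, 0.0]
ft_force: [-0.1, 0.2, -0.6]
width: 0.562
gripper_force: 30.0
```

Emit:
{"name": "move_arm", "arguments": {"targets": [[[-0.01,0.02,0,0,0,0,1],[-0.03,0.065,0,0,0,0,1],[-0.05,0.11,0,0,0,0,1],[-0.07,0.16,0,0,0,0,1],[-0.09,0.205,0,0,0,0,1],[-0.11,0.25,0,0,0,0,1],[-0.135,0.3,0,0,0,0,1],[-0.155,0.345,0,0,0,0,1]]]}}

```text
time: 26.75
eef_pos: [532.1, 118.9, 134.5]
eef_rot: [0.0, 0.617, 0.787, 0.0]
ft_force: [1.3, 0.2, -0.3]
width: 0.56
gripper_force: 30.0
```

Emit:
{"name": "move_arm", "arguments": {"targets": [[[-0.02,0.045,0,0,0,0,1],[-0.04,0.09,0,0,0,0,1],[-0.06,0.14,0,0,0,0,1],[-0.075,0.185,0,0,0,0,1],[-0.0875,0.215,0,0,0,0,1],[-0.0875,0.222,0,0,0,0,1],[-0.0875,0.222,-0.01,0,0,0,1],[-0.0875,0.222,-0.02,0,0,0,1]]]}}

```text
time: 27.42
eef_pos: [463.8, 294.6, 117.9]
eef_rot: [0.0, 0.617, 0.787, 0.0]
ft_force: [0.7, -1.0, -1.7]
width: 0.557
gripper_force: 30.0
```

Emit:
{"name": "move_arm", "arguments": {"targets": [[[0,0,-0.01,0,0,0,1],[0,0,-0.018,0,0,0,1],[0,0,-0.023,0,0,0,1],[0,0,-0.026,0,0,0,1],[0,0,-0.029,0,0,0,1],[0,0,-0.0305,0,0,0,1],[0,0,-0.0315,0,0,0,1],[0,0,-0.0315,0,0,0,1]]]}}

```text
time: 28.08
eef_pos: [463.8, 294.1, 95.5]
eef_rot: [0.001, 0.617, 0.787, 0.0]
ft_force: [-7.0, -9.4, 22.8]
width: 0.56
gripper_force: 30.0
```

Emit:
{"name": "move_arm", "arguments": {"targets": [[[0,0,0,0,0,0,1],[0,0,0,0,0,0,1],[0,0,0,0,0,0,1],[0,0,0,0,0,0,1],[0,0,0,0,0,0,1],[0,0,0,0,0,0,1],[0,0,0,0,0,0,1],[0,0,0,0,0,0,1]]]}}

```text
time: 28.75
eef_pos: [463.8, 294.1, 95.5]
eef_rot: [0.001, 0.617, 0.787, 0.0]
ft_force: [-7.2, -8.1, 23.3]
width: 0.562
gripper_force: 30.0
```

Emit:
{"name": "move_arm", "arguments": {"targets": [[[0,0,0,0,0,0,1],[0,0,0,0,0,0,1],[0,0,0,0,0,0,1],[0,0,0,0,0,0,1],[0,0,0.015,0,0,0,1],[0,0,0.04,0,0,0,1],[0.005,-0.03,0.045,0,0,0,1],[0.01,-0.08,0.045,0,0,0,1]]]}}

```text
time: 29.42
eef_pos: [472.2, 232.4, 130.5]
eef_rot: [0.001, 0.616, 0.788, 0.002]
ft_force: [-0.0, -0.6, -1.3]
width: 0.563
gripper_force: 30.0
```

Emit:
{"name": "move_arm", "arguments": {"targets": [[[0.006,-0.05,0,0,0,0,1],[0.012,-0.1,0,0,0,0,1],[0.017,-0.15,0,0,0,0,1],[0.022,-0.2,0,0,0,0,1],[0.0225,-0.235,0,0,0,0,1],[0.0225,-0.248,0,0,0,0,1],[0.0225,-0.249,0,0,0,0,1],[0.0225,-0.249,-0.02,0,0,0,1]]]}}

```text
time: 30.08
eef_pos: [490.8, 31.9, 115.0]
eef_rot: [0.002, 0.617, 0.787, 0.001]
ft_force: [0.4, -0.3, -0.9]
width: 0.558
gripper_force: 30.0
```

Emit:
{"name": "move_arm", "arguments": {"targets": [[[0,0,-0.01,0,0,0,1],[0,0,-0.02,0,0,0,1],[0,0,-0.027,0,0,0,1],[0,0,-0.031,0,0,0,1],[0,0,-0.034,0,0,0,1],[0,0,-0.036,0,0,0,1],[0,0,-0.036,0,0,0,1],[0,0,-0.036,0,0,0,1]]]}}

```text
time: 30.75
eef_pos: [489.6, 31.9, 84.6]
eef_rot: [0.0, 0.617, 0.787, 0.0]
ft_force: [-0.5, -0.0, -0.3]
width: 0.559
gripper_force: 30.0
```

Emit:
{"name": "move_arm", "arguments": {"targets": [[[0,0,0,0,0,0,0.3],[0,0,0,0,0,0,0.2],[0,0,0,0,0,0,0.2],[0,0,0,0,0,0,0.2],[0,0,0,0,0,0,0.2],[0,0,0,0,0,0,0.2],[0,0,0,0,0,0,0.2],[0,0,0,0,0,0,0.2]]]}}

```text
time: 31.42
eef_pos: [489.5, 31.8, 84.4]
eef_rot: [0.0, 0.617, 0.787, 0.0]
ft_force: [-0.1, 0.3, 0.3]
width: 0.803
gripper_force: 0.0
```

Emit:
{"name": "move_arm", "arguments": {"targets": [[[0,0,0,0,0,0,0.2],[0,0,0,0,0,0,0.2],[0,0,0,0,0,0,0.2],[0,0,0,0,0,0,0.2],[0,0,0,0,0,0,0.2],[0,0,0,0,0,0,0.2],[0,0,0,0,0,0,0.2],[0,0,0,0,0,0,0.2]]]}}

```text
time: 32.08
eef_pos: [489.5, 31.9, 84.3]
eef_rot: [-0.0, 0.617, 0.787, 0.0]
ft_force: [-0.4, 0.7, 0.4]
width: 0.801
gripper_force: 0.0
```

Run:
```python
from h import *
c=viewer.get_calibration("wrist"); w=viewer.camera("wrist"); print(st()["eef_pos"],st()["ft_force"])
cv2.imwrite("pics/w10.png",w[:,:,::-1])
for s,u in cap(w,"yellow"): print(s,u,wun(u,115,c).round(1))
```

```text
[489.46532649  31.85557823  84.36614859] [ 0.04851946  0.52774177 -0.98812862]
[ 228  229  117   72 6803] [285.69101867 269.17198295] [487.2  43.1 115. ]
[523  17  37  44 791] [543.84197219  38.6068268 ] [575.3 172.4 115. ]
```

View pics/w10.png

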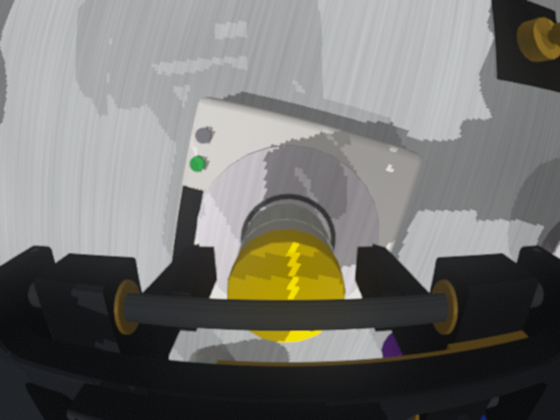

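The yellow jar stands on the ring, upright and released (ring around (290,225)). On to the middle of the tray.

Emit:
{"name": "move_arm", "arguments": {"targets": [[[0,0,0,0,0,0,1],[0,0,0,0,0,0,1],[0,0,0,0,0,0,1],[0,0,0,0,0,0,1],[0,0,0,0,0,0,1],[0,0,0,0,0,0,1],[0,0,0.02,0,0,0,1],[0,0,0.05,0,0,0,1]]]}}

```text
time: 32.8
eef_pos: [488.3, 32.0, 123.1]
eef_rot: [-0.002, 0.617, 0.787, -0.001]
ft_force: [0.1, -0.2, -1.5]
width: 0.559
gripper_force: 30.0
```

Emit:
{"name": "move_arm", "arguments": {"targets": [[[0,-0.02,0.03,0,0,0,1],[0.002,-0.06,0.03,0,0,0,1],[0.005,-0.11,0.03,0,0,0,1],[0.008,-0.16,0.03,0,0,0,1],[0.01,-0.21,0.03,0,0,0,1],[0.012,-0.26,0.03,0,0,0,1],[0.014,-0.31,0.03,0,0,0,1],[0.016,-0.35,0.03,0,0,0,1]]]}}

```text
time: 33.47
eef_pos: [501.8, -251.0, 148.1]
eef_rot: [-0.0, 0.617, 0.787, -0.0]
ft_force: [0.6, 0.1, -1.9]
width: 0.557
gripper_force: 30.0
```

Emit:
{"name": "move_arm", "arguments": {"targets": [[[0.002,-0.05,0,0,0,0,1],[0.003,-0.1,0,0,0,0,1],[0.004,-0.14,0,0,0,0,1],[0.004,-0.152,0,0,0,0,1],[0.004,-0.152,-0.01,0,0,0,1],[0.004,-0.152,-0.04,0,0,0,1],[0.004,-0.152,-0.07,0,0,0,1],[0.004,-0.152,-0.08,0,0,0,1]]]}}

```text
time: 34.13
eef_pos: [504.4, -366.8, 80.6]
eef_rot: [-0.003, 0.617, 0.787, 0.001]
ft_force: [-0.7, 0.7, -1.9]
width: 0.557
gripper_force: 30.0
```

Emit:
{"name": "move_arm", "arguments": {"targets": [[[0,0,-0.02,0,0,0,1],[0,0,-0.04,0,0,0,1],[0,0,-0.05,0,0,0,1],[0,0,-0.056,0,0,0,1],[0,0,-0.059,0,0,0,1],[0,0,-0.0605,0,0,0,1],[0,0,-0.061,0,0,0,1],[0,0,-0.061,0,0,0,1]]]}}

```text
time: 34.8
eef_pos: [505.7, -369.9, 36.2]
eef_rot: [0.001, 0.617, 0.787, -0.0]
ft_force: [0.2, 0.2, -2.1]
width: 0.557
gripper_force: 30.0
```

Emit:
{"name": "move_arm", "arguments": {"targets": [[[0,0,0,0,0,0,0.3],[0,0,0,0,0,0,0.2],[0,0,0,0,0,0,0.2],[0,0,0,0,0,0,0.2],[0,0,0,0,0,0,0.2],[0,0,0.02,0,0,0,0.2],[0,0,0.06,0,0,0,0.2],[0,0,0.1,0,0,0,0.2]]]}}

```text
time: 35.47
eef_pos: [505.0, -369.3, 115.7]
eef_rot: [-0.001, 0.617, 0.787, 0.0]
ft_force: [0.3, -0.8, 0.2]
width: 0.803
gripper_force: 0.0
```

Emit:
{"name": "move_arm", "arguments": {"targets": [[[-0.01,0.04,0.01,0,0,0,0.2],[-0.02,0.09,0.01,0,0,0,0.2],[-0.03,0.14,0.01,0,0,0,0.2],[-0.04,0.19,0.01,0,0,0,0.2],[-0.05,0.24,0.01,0,0,0,0.2],[-0.0585,0.28,0,0,0,0,0.2],[-0.0585,0.299,-0.005,0,0,0,0.2],[-0.0585,0.299,-0.005,0,0,0,0.2]]]}}

```text
time: 36.13
eef_pos: [457.7, -127.5, 111.3]
eef_rot: [-0.001, 0.616, 0.788, 0.0]
ft_force: [0.4, -0.4, -0.2]
width: 0.799
gripper_force: 0.0
```

Run:
```python
from h import *
c=viewer.get_calibration("wrist"); w=viewer.camera("wrist"); print(st()["eef_pos"])
for s,u in cap(w,"red"): print(s,u,wun(u,62,c).round(1))
t=viewer.camera("top")
for k,z in (("green",66),("yellow",66),("red",62)):
    for s,u in cap(t,k): print(k,s,u.round(1),unproj("top",u,z).round(1))
cv2.imwrite("pics/t11.png",t[:,:,::-1])
```

```text
[ 458.57207103 -129.46266829  111.66070501]
[ 248  194   76   75 4466] [285.94849978 231.44155844] [ 458.6 -128.3   62. ]
green [447 252  22  20 346] [457.6 261.9] [ 522.7 -440.5   66. ]
green [387 194  11   5  20] [391.8 195.8] [ 676.  -280.8   66. ]
yellow [418 257  21  21 354] [427.7 267.2] [ 504.8 -368.6   66. ]
yellow [186 188   4   4   6] [187.2 189.7] [654.6 229.4  66. ]
red [317 277   6   7  26] [319.3 279.7] [ 456.6 -110.9   62. ]
red [146 254   1   1   1] [146. 254.] [487.8 311.1  62. ]
```

Emit:
{"name": "move_arm", "arguments": {"targets": [[[0,0.001,-0.04,0,0,0,0.2],[0,0.001,-0.08,0,0,0,0.2],[0,0.001,-0.097,0,0,0,0.2],[0,0.001,-0.1015,0,0,0,0.2],[0,0.001,-0.1015,0,0,0,0.2],[0,0.001,-0.1015,0,0,0,1],[0,0.001,-0.1015,0,0,0,1],[0,0.001,-0.1015,0,0,0,1]]]}}

```text
time: 36.9
eef_pos: [459.2, -130.2, 31.4]
eef_rot: [0.001, 0.617, 0.787, 0.0]
ft_force: [-0.3, 0.3, 0.4]
width: 0.601
gripper_force: 0.0
```

Emit:
{"name": "move_arm", "arguments": {"targets": [[[0,0,0,0,0,0,1],[0,0,0,0,0,0,1],[0,0,0,0,0,0,1],[0,0,0,0,0,0,1],[0,0,0.02,0,0,0,1],[0,0,0.06,0,0,0,1],[0,0,0.1,0,0,0,1],[0,0,0.13,0,0,0,1]]]}}

```text
time: 37.57
eef_pos: [458.8, -129.7, 136.7]
eef_rot: [0.001, 0.617, 0.787, 0.0]
ft_force: [-0.2, -0.0, -1.9]
width: 0.558
gripper_force: 30.0
```

Emit:
{"name": "move_arm", "arguments": {"targets": [[[0,0.03,0,0,0,0,1],[0,0.08,0,0,0,0,1],[0.001,0.13,0,0,0,0,1],[0.002,0.18,0,0,0,0,1],[0.003,0.23,0,0,0,0,1],[0.004,0.28,0,0,0,0,1],[0.005,0.33,0,0,0,0,1],[0.006,0.38,0,0,0,0,1]]]}}

```text
time: 38.23
eef_pos: [462.9, 176.3, 134.6]
eef_rot: [0.0, 0.617, 0.787, 0.0]
ft_force: [1.2, -1.1, -1.7]
width: 0.561
gripper_force: 30.0
```

Emit:
{"name": "move_arm", "arguments": {"targets": [[[0,0.05,0,0,0,0,1],[0,0.09,0,0,0,0,1],[0,0.13,0,0,0,0,1],[0,0.148,0,0,0,0,1],[0,0.151,0,0,0,0,1],[0,0.151,0,0,0,0,1],[0,0.151,-0.01,0,0,0,1],[0,0.151,-0.02,0,0,0,1]]]}}

```text
time: 38.9
eef_pos: [463.6, 294.0, 118.0]
eef_rot: [0.0, 0.617, 0.787, 0.0]
ft_force: [-0.1, -0.4, -2.1]
width: 0.558
gripper_force: 30.0
```

Emit:
{"name": "move_arm", "arguments": {"targets": [[[0,0,-0.01,0,0,0,1],[0,0,-0.018,0,0,0,1],[0,0,-0.023,0,0,0,1],[0,0,-0.026,0,0,0,1],[0,0,-0.029,0,0,0,1],[0,0,-0.0305,0,0,0,1],[0,0,-0.0315,0,0,0,1],[0,0,-0.0315,0,0,0,1]]]}}

```text
time: 39.57
eef_pos: [463.5, 294.5, 95.1]
eef_rot: [0.001, 0.617, 0.787, 0.0]
ft_force: [-7.3, -6.4, 19.4]
width: 0.556
gripper_force: 30.0
```

Emit:
{"name": "move_arm", "arguments": {"targets": [[[0,0,0,0,0,0,1],[0,0,0,0,0,0,1],[0,0,0,0,0,0,1],[0,0,0,0,0,0,1],[0,0,0,0,0,0,1],[0,0,0,0,0,0,1],[0,0,0,0,0,0,1],[0,0,0,0,0,0,1]]]}}

```text
time: 40.23
eef_pos: [463.5, 294.5, 95.1]
eef_rot: [0.001, 0.617, 0.787, 0.0]
ft_force: [-6.9, -6.9, 19.2]
width: 0.56
gripper_force: 30.0
```

Emit:
{"name": "move_arm", "arguments": {"targets": [[[0,0,0,0,0,0,1],[0,0,0,0,0,0,1],[0,0,0,0,0,0,1],[0,0,0,0,0,0,1],[0,0,0.015,0,0,0,1],[0,0,0.04,0,0,0,1],[0.005,-0.03,0.045,0,0,0,1],[0.01,-0.08,0.045,0,0,0,1]]]}}

```text
time: 40.9
eef_pos: [472.2, 232.8, 130.5]
eef_rot: [0.001, 0.615, 0.788, 0.002]
ft_force: [0.0, -1.5, -1.9]
width: 0.56
gripper_force: 30.0
```

Emit:
{"name": "move_arm", "arguments": {"targets": [[[0.006,-0.05,0,0,0,0,1],[0.012,-0.1,0,0,0,0,1],[0.017,-0.15,0,0,0,0,1],[0.022,-0.2,0,0,0,0,1],[0.0225,-0.235,0,0,0,0,1],[0.0225,-0.248,0,0,0,0,1],[0.0225,-0.249,0,0,0,0,1],[0.0225,-0.249,-0.02,0,0,0,1]]]}}

```text
time: 41.57
eef_pos: [490.9, 32.0, 115.0]
eef_rot: [0.002, 0.617, 0.787, 0.001]
ft_force: [0.8, 0.8, -0.7]
width: 0.562
gripper_force: 30.0
```

Emit:
{"name": "move_arm", "arguments": {"targets": [[[0,0,-0.01,0,0,0,1],[0,0,-0.02,0,0,0,1],[0,0,-0.027,0,0,0,1],[0,0,-0.031,0,0,0,1],[0,0,-0.034,0,0,0,1],[0,0,-0.036,0,0,0,1],[0,0,-0.036,0,0,0,1],[0,0,-0.036,0,0,0,1]]]}}

```text
time: 42.23
eef_pos: [489.6, 31.9, 84.6]
eef_rot: [0.0, 0.617, 0.787, 0.0]
ft_force: [-1.2, 0.6, -1.1]
width: 0.559
gripper_force: 30.0
```

Emit:
{"name": "move_arm", "arguments": {"targets": [[[0,0,0,0,0,0,0.3],[0,0,0,0,0,0,0.2],[0,0,0,0,0,0,0.2],[0,0,0,0,0,0,0.2],[0,0,0,0,0,0,0.2],[0,0,0,0,0,0,0.2],[0,0,0,0,0,0,0.2],[0,0,0,0,0,0,0.2]]]}}

```text
time: 42.9
eef_pos: [489.5, 31.8, 84.3]
eef_rot: [0.0, 0.617, 0.787, -0.0]
ft_force: [0.2, 1.1, -1.1]
width: 0.799
gripper_force: 0.0
```

Emit:
{"name": "move_arm", "arguments": {"targets": [[[0,0,0,0,0,0,0.2],[0,0,0,0,0,0,0.2],[0,0,0,0,0,0,0.2],[0,0,0,0,0,0,0.2],[0,0,0,0,0,0,0.2],[0,0,0,0,0,0,0.2],[0,0,0,0,0,0,0.2],[0,0,0,0,0,0,0.2]]]}}

```text
time: 43.57
eef_pos: [489.5, 31.9, 84.4]
eef_rot: [0.0, 0.617, 0.787, -0.0]
ft_force: [0.3, -0.2, 0.7]
width: 0.804
gripper_force: 0.0
```

Run:
```python
from h import *
w=viewer.camera("wrist"); print(st()["eef_pos"],st()["ft_force"])
cv2.imwrite("pics/w12.png",w[:,:,::-1])
for s,u in cap(w,"red"): print(s,u)
```

```text
[489.46868158  31.87279101  84.33209786] [ 0.34238945  0.02491586 -0.39361699]
[ 228  227  117   74 6844] [285.86002338 268.15371128]
[255 330  64  10 421] [287.06175772 333.93586698]
```

View pics/w12.png

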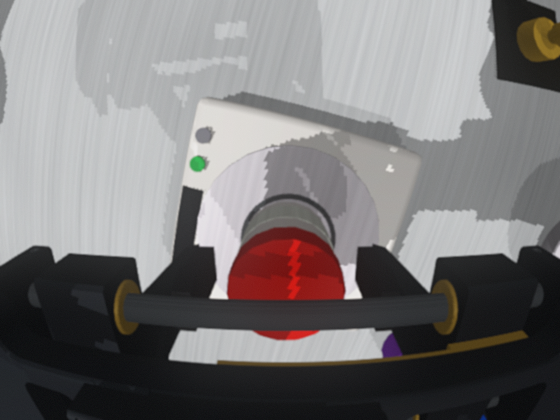

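The red jar stands released on the ring. On to the near slot of the tray.

Emit:
{"name": "move_arm", "arguments": {"targets": [[[0,0,0,0,0,0,1],[0,0,0,0,0,0,1],[0,0,0,0,0,0,1],[0,0,0,0,0,0,1],[0,0,0,0,0,0,1],[0,0,0,0,0,0,1],[0,0,0.02,0,0,0,1],[0,0,0.05,0,0,0,1]]]}}

```text
time: 44.28
eef_pos: [488.3, 32.0, 123.1]
eef_rot: [-0.002, 0.617, 0.787, -0.001]
ft_force: [0.9, 0.3, -1.4]
width: 0.554
gripper_force: 30.0
```

Emit:
{"name": "move_arm", "arguments": {"targets": [[[0,-0.02,0.03,0,0,0,1],[0,-0.06,0.03,0,0,0,1],[0,-0.11,0.03,0,0,0,1],[0,-0.16,0.03,0,0,0,1],[0,-0.2,0.03,0,0,0,1],[0,-0.24,0.03,0,0,0,1],[0,-0.28,0.03,0,0,0,1],[0,-0.32,0.03,0,0,0,1]]]}}

```text
time: 44.95
eef_pos: [489.0, -225.7, 148.2]
eef_rot: [-0.0, 0.617, 0.787, 0.0]
ft_force: [0.7, -0.6, -0.6]
width: 0.56
gripper_force: 30.0
```

Emit:
{"name": "move_arm", "arguments": {"targets": [[[-0.002,-0.04,0,0,0,0,1],[-0.002,-0.08,0,0,0,0,1],[-0.002,-0.092,0,0,0,0,1],[-0.002,-0.092,0,0,0,0,1],[-0.002,-0.092,-0.01,0,0,0,1],[-0.002,-0.092,-0.04,0,0,0,1],[-0.002,-0.092,-0.07,0,0,0,1],[-0.002,-0.092,-0.08,0,0,0,1]]]}}

```text
time: 45.62
eef_pos: [486.8, -294.8, 81.1]
eef_rot: [-0.003, 0.616, 0.787, 0.0]
ft_force: [-0.5, 0.9, -0.9]
width: 0.561
gripper_force: 30.0
```

Emit:
{"name": "move_arm", "arguments": {"targets": [[[0,0,-0.02,0,0,0,1],[0,0,-0.04,0,0,0,1],[0,0,-0.05,0,0,0,1],[0,0,-0.056,0,0,0,1],[0,0,-0.059,0,0,0,1],[0,0,-0.0605,0,0,0,1],[0,0,-0.061,0,0,0,1],[0,0,-0.061,0,0,0,1]]]}}

```text
time: 46.28
eef_pos: [488.1, -297.9, 36.1]
eef_rot: [0.0, 0.617, 0.787, -0.0]
ft_force: [-0.3, -0.7, -1.4]
width: 0.559
gripper_force: 30.0
```

Emit:
{"name": "move_arm", "arguments": {"targets": [[[0,0,0,0,0,0,0.3],[0,0,0,0,0,0,0.2],[0,0,0,0,0,0,0.2],[0,0,0,0,0,0,0.2],[0,0,0,0,0,0,0.2],[0,0,0.02,0,0,0,0.2],[0,0,0.06,0,0,0,0.2],[0,0,0.1,0,0,0,0.2]]]}}

```text
time: 46.95
eef_pos: [487.4, -297.4, 115.8]
eef_rot: [-0.001, 0.617, 0.787, 0.0]
ft_force: [0.3, -0.7, -0.2]
width: 0.8
gripper_force: 0.0
```

Emit:
{"name": "move_arm", "arguments": {"targets": [[[0,0.02,0.04,0,0,0,0.2],[-0.02,0.07,0.05,0,0,0,0.2],[-0.04,0.12,0.05,0,0,0,0.2],[-0.05,0.16,0.05,0,0,0,0.2],[-0.06,0.2,0.05,0,0,0,0.2],[-0.06,0.2,0.05,0,0,0,0.2],[-0.06,0.2,0.05,0,0,0,0.2],[-0.06,0.2,0.05,0,0,0,0.2]]]}}

```text
time: 47.62
eef_pos: [440.3, -138.3, 155.8]
eef_rot: [0.001, 0.617, 0.787, -0.0]
ft_force: [1.2, -0.3, 0.3]
width: 0.798
gripper_force: 0.0
```

Run:
```python
from h import *
print(st()["eef_pos"])
t=viewer.camera("top")
for k in HSV:
    for s,u in cap(t,k)[:1]: print(k,s,u.round(1),unproj("top",u,66).round(1))
cv2.imwrite("pics/t13.png",cv2.resize(t[140:320,110:490],None,fx=2.1,fy=2.1)[:,:,::-1])
```

```text
[ 440.32162905 -138.29139743  155.81436931]
green [447 252  22  20 346] [457.6 261.8] [ 522.9 -440.4   66. ]
yellow [418 257  21  21 354] [427.7 267.1] [ 504.9 -368.5   66. ]
red [389 263  19  17 159] [399.7 268.7] [ 496.4 -301.3   66. ]
```

View pics/t13.png

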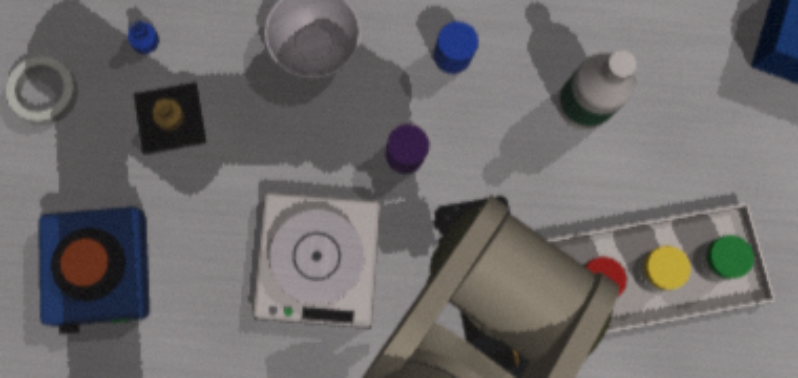

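All three jars stand in the tray: red (605,278), yellow (668,268) and green (732,257). The weight is on its mat at (168,113), and the bystanders have not moved. Handing in.

```bash
python3 -c "
from plant import robot
print(robot.close_job())"
```

```text
the job is handed in; nothing more can be done
None
```

The job is handed in with no verdict returned: the weight was checked on the balance and put back on its mat, and the green, yellow and red jars were each mixed, weighed and stood in the tray (the red one partly hidden by the arm in the last picture).

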